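# Put the demo stems back in their boxes

### The arm

A 6-joint arm with a two-finger parallel gripper is mounted at the origin on the work surface. World frame = base frame: x ahead of the robot, y to its left, z up, the work surface at z = 0. Lengths are in m, angles in rad, forces in N, time in s.
With the tool pointing down it reaches from about 0.425 to 0.95 m from the base axis. Payload 14.7 kg.
Tool frame: the origin (TCP) lies at the very end of the fingers, on their centre line; the grasp point (between the pads) lies behind it (r.grasp_offset is the z of the grasp point in the tool frame, in m); z points along the fingers, y is the line along which they close (so a half turn about z gives the same grasp; the last joint's range is limited). The gripper opens to 85 mm and grips with 20 to 120 N. Pads are 22 mm wide; open, the fingers measure 114 mm over their backs; the gripper's body (76 mm by 85 mm) begins 54 mm behind the grasp point. The pads swing forward as they close: fully open they stand 13 mm farther back than shut.
Start: joints at [-1.232, 0.48, 1.596, -0, 1.065, -0.047], TCP at [0.245, -0.602, 0.231] pointing down, gripper open.
Joint ranges: [-2.75, 2.75], [-0.82, 2.05], [0.23, 2.67], [-1.56, 4.7], [0.09, 2.69], [-2.92, 2.92]. Speed limits (rad/s): [1.89, 1.89, 2.39, 3.01, 3.01, 3.01].

### API

Orientations are given as a rotation vector (axis times angle).
In Python, from cell import read_state, read_camera, camera_info, finish_job, r gives the robot as it stands.
- The arm moves only by the tool carry_out, never from a script. Its argument "steps" is a list of rows, each an object with "travel": the shift along the tool's x, y, z in mm, a list of three; "twist": the turn, a rotation vector about the tool's x, y, z in rad, a list of three; "gripper": the opening, from 0 (shut) to 1 (fully open). A call has exactly 10 rows; each row is the pose to reach, as a shift and turn from the pose commanded when the call began, along the tool's axes at that moment; what a row does not reach only later rows make up. A row lasts 1/10 s, in which the tool goes at most 50 mm and 8.59 degrees, less where a joint would pass 70% of its speed; a pose out of reach is approached as far as the arm can. A call with a gripper value outside its range is refused whole. The fingers move at their own pace and stop on an object; "newtons" is the grip in N (left out, the last holds). Time passes only in rows, so rows that repeat a pose let the fingers close, or fill a call up. It gives the time, the measured TCP pose, the force, the opening and the grip force at its end, in the units of the state.
- read_state(): the state, without advancing time (a new reading comes with each control period).
- read_camera(name): name is "scene" or "side" or "wrist"; returns (picture, depth): 480x640x3 uint8, red, green, blue; 480x640 float32, m along the optical axis (not along the pixel's ray), 0 where there is no reading.
- camera_info(name): a dict with "fx", "fy", "cx", "cy" (pixels), "world_from_camera" (4x4, takes a point from camera to world coordinates). Camera axes: x right, y down, z forward; pixel columns grow to the right and rows downward; lengths in m; the calibration is good to about 2 mm. A picture is of the moment at which its call begins: read the wrist's pose just before it. camera_info takes no time and is no camera call; for the wrist camera it gives the pose at the moment of the call.
- finish_job(): hands the job in; it is judged then, once.
The state is a dict: "time_s": time; "joint_pos": joint angles; "joint_vel": joint speeds; "tau": joint torques, N m; "eef_pos": TCP position; "eef_rot": TCP orientation; "contact_force": force on the tool from outside, world axes, zero at the start; "torque": the same for the moment, N m; "width": finger opening in m; "gripper_force": force on a finger pad.
Only numpy, scipy, OpenCV 4.12 (cv2) and the standard library are available. Lean on these libraries where they do the work, as an engineer would, in place of code of your own. Each camera call takes 0.05 s, during which the arm holds its last target. There are 200 camera calls.

### The job

Four handlebar stems of different lengths lie among the other things on the bike shop's desk. Put each one back in its own box, the open foam-lined box whose recess is cut to that stem's length, so that it lies flat and fully down in the recess, either end round. Leave the bell and the seat clamp where they lie.

Things in the scene. Friction and masses are not known exactly. Their poses are not given: they have to be found in the camera images.
- stem_60: The shortest of 4 black handlebar stems: 104 mm long, 40 high, 44 wide, 105 g, lying flat. Origin: underside, mid-length; x lengthwise, z up. At x -30 mm the round upright steerer clamp (37 mm across, open bore); at x +30 the level bar clamp, 44 wide, 40 across. Grip the flat-sided bar between, 28 mm wide, 4 to 36 mm above the underside; its clear part is 29 mm long, centred at x -4.
- stem_80: The second shortest of 4 black handlebar stems: 124 mm long, 40 high, 44 wide, 120 g, lying flat. Origin: underside, mid-length; x lengthwise, z up. At x -40 mm the round upright steerer clamp (37 mm across, open bore); at x +40 the level bar clamp, 44 wide, 40 across. Grip the flat-sided bar between, 28 mm wide, 4 to 36 mm above the underside; its clear part is 49 mm long, centred at x -4.
- stem_100: The second longest of 4 black handlebar stems: 144 mm long, 40 high, 44 wide, 135 g, lying flat. Origin: underside, mid-length; x lengthwise, z up. At x -50 mm the round upright steerer clamp (37 mm across, open bore); at x +50 the level bar clamp, 44 wide, 40 across. Grip the flat-sided bar between, 28 mm wide, 4 to 36 mm above the underside; its clear part is 69 mm long, centred at x -4.
- stem_120: The longest of 4 black handlebar stems: 164 mm long, 40 high, 44 wide, 150 g, lying flat. Origin: underside, mid-length; x lengthwise, z up. At x -60 mm the round upright steerer clamp (37 mm across, open bore); at x +60 the level bar clamp, 44 wide, 40 across. Grip the flat-sided bar between, 28 mm wide, 4 to 36 mm above the underside; its clear part is 89 mm long, centred at x -4.
- box_60: The shortest of 4 fixed open white boxes filled with grey foam, home of the shortest stem: 142 mm (x) by 90 (y), 30 high. Origin: underside centre, z up. Central recess 120 x 64 mm, 12 deep, floor 18 mm above the desk: the stem has 8 to 10 mm of play all round. Thumb notches 44 mm long in mid long sides, equally deep, widen it to 84 mm. The stem may lie either end round.
- box_80: The second shortest of 4 fixed open white boxes filled with grey foam, home of the second shortest stem: 162 mm (x) by 90 (y), 30 high. Origin: underside centre, z up. Central recess 140 x 64 mm, 12 deep, floor 18 mm above the desk: the stem has 8 to 10 mm of play all round. Thumb notches 44 mm long in mid long sides, equally deep, widen it to 84 mm. The stem may lie either end round.
- box_100: The second longest of 4 fixed open white boxes filled with grey foam, home of the second longest stem: 182 mm (x) by 90 (y), 30 high. Origin: underside centre, z up. Central recess 160 x 64 mm, 12 deep, floor 18 mm above the desk: the stem has 8 to 10 mm of play all round. Thumb notches 44 mm long in mid long sides, equally deep, widen it to 84 mm. The stem may lie either end round.
- box_120: The longest of 4 fixed open white boxes filled with grey foam, home of the longest stem: 202 mm (x) by 90 (y), 30 high. Origin: underside centre, z up. Central recess 180 x 64 mm, 12 deep, floor 18 mm above the desk: the stem has 8 to 10 mm of play all round. Thumb notches 44 mm long in mid long sides, equally deep, widen it to 84 mm. The stem may lie either end round.
- bell: Bystander: a loose brass bicycle bell, a dome 41 mm across and 29 mm high with a small black striker. Origin: centre of its underside. To be left where it lies.
- seat_clamp: Bystander: a loose plain alloy seat-post clamp, a ring 39 mm across and 16 mm high with a small bolt lug. Origin: centre of its underside. To be left where it lies.
Things that resemble listed ones, but are neither listed nor needed, are in the scene too. Leave any orange look-alike of the stem_100 alone.

How it is judged:
By the outcome, as a careful person would: the job done as asked, in the order asked, and still so for the second after the job is handed in, with the robot touching nothing.
It also fails if it takes over 120 s, if anything falls off the work surface, if the arm or the gripper's body presses on something with over 40 N, if the wrist force passes 120 N, or if a joint passes its speed limit or range.

## Working session

There is one attempt and no reset: what is moved stays moved. The work goes in short steps, Python scripts to look and compute and a tool call to move; the robot and the scene stay as the last step left them, time stands still between calls to the robot, and variables do not carry over. Pictures are saved under pics/ and viewed, at most 14 in all, crops included, and the job is handed in when it is done.

Besides the shell and the picture viewer there is one more tool, called after "Call:" by a JSON object that holds its "op" and its "data", one argument or row to a line. carry_out: Moves the arm, as the interface text tells. Its arguments: {"type":"object","properties":{"steps":{"type":"array"},"newtons":{"type":"number"}},"required":["steps"]}

```bash
mkdir -p pics; ls
python3 - <<'E'
from cell import *
import cv2,numpy as np
s=read_state();print(s['time_s'],s['eef_pos'],s['eef_rot'],s['width'],r.grasp_offset)
for n in ("scene","side"):
    p,d=read_camera(n);np.savez(f'{n}0.npz',p=p,d=d);cv2.imwrite(f'pics/{n}0.png',p[:,:,::-1])
    i=camera_info(n);print(n,i['fx'],np.round(i['world_from_camera'],3).tolist())
E
```

```text
pics
0.0 [ 0.24449194 -0.60182766  0.23066713] [-3.08217277e+00 -6.01960398e-01  2.09030857e-04] 0.08502370731248336 -0.0187
scene 548.0321745161048 [[-0.86, 0.327, -0.392, 0.982], [0.51, 0.522, -0.684, 0.94], [-0.019, -0.788, -0.615, 0.865], [0.0, 0.0, 0.0, 1.0]]
side 568.4266632274966 [[-0.977, -0.161, 0.14, 0.281], [-0.213, 0.715, -0.666, 0.721], [0.007, -0.681, -0.733, 0.849], [0.0, 0.0, 0.0, 1.0]]
```

View pics/scene0.png

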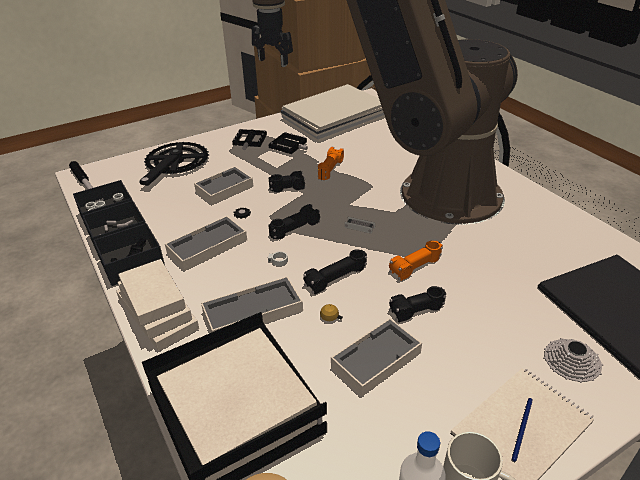

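View pics/side0.png

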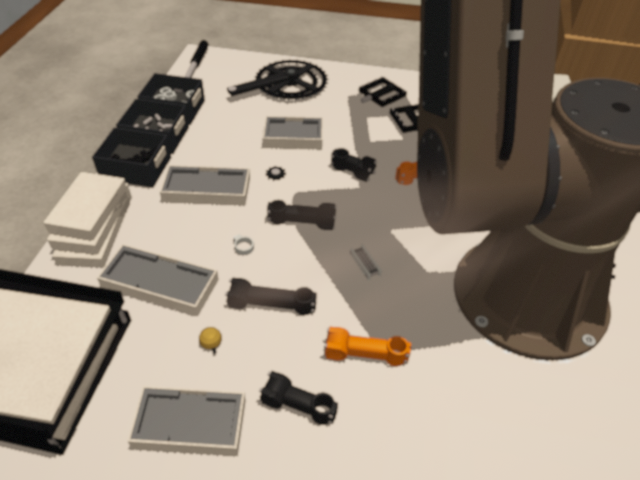

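Scene view: black stems near (287,182), (294,221), (335,271), (417,303); boxes at (223,184), (206,241), (252,303), (376,357); bell (331,313), clamp (278,259). The side view agrees. Next I'll project the depth to a top-down height map.

```bash
cat > h.py <<'E'
import numpy as np,cv2
from cell import *
def cloud(d,i):
    v,u=np.mgrid[:480,:640]
    c=np.stack([(u-i['cx'])/i['fx']*d,(v-i['cy'])/i['fy']*d,d],-1)
    M=np.array(i['world_from_camera']); w=c@M[:3,:3].T+M[:3,3]; w[d<=0]=np.nan
    return w
E
python3 - <<'E'
from h import *
ST={'scene':[(287,182),(294,221),(335,271),(417,303)],'side':[(353,164),(301,213),(272,296),(298,398)]}
BX={'scene':[(223,184),(206,241),(252,303),(376,357)],'side':[(293,132),(206,184),(158,278),(188,419)]}
for n in('scene','side'):
    z=np.load(n+'0.npz');p,d=z['p'],z['d'];w=cloud(d,camera_info(n));h=w[...,2]
    print(n,'desk z',np.nanmedian(h[(p.min(2)>170)&(abs(h)<.015)]))
    mx=p.max(2)
    for nm,L,m in(('stem',ST,(mx<75)&(h>.012)&(h<.06)),('box',BX,(h>.012)&(h<.045)&(mx>75))):
        m=np.nan_to_num(m).astype(np.uint8)
        k,lab=cv2.connectedComponents(m)
        for u,v in L[n]:
            q=lab[v-8:v+9,u-8:u+9];q=q[q>0]
            if not len(q):print(nm,u,v,'none');continue
            P=w[lab==np.bincount(q).argmax()]
            c,s,a=cv2.minAreaRect((P[:,:2]*1000).astype(np.float32))
            print(nm,u,v,len(P),np.round(c),np.round(s),round(a,1),'z95',np.round(np.percentile(P[:,2],[50,97])*1000))
E
```

```text
scene desk z -0.00021098355931115087
stem 287 182 423 [ 382. -284.] [ 52. 101.] 69.8 z95 [33. 41.]
stem 294 221 716 [460. -94.] [145.  50.] 9.7 z95 [33. 41.]
stem 335 271 989 [466. 127.] [163.  46.] 3.3 z95 [33. 41.]
stem 417 303 925 [374. 310.] [ 49. 123.] 78.6 z95 [34. 40.]
box 223 184 959 [ 541. -371.] [148. 103.] 9.1 z95 [21. 32.]
box 206 241 1807 [ 684. -144.] [185.  99.] 9.5 z95 [20. 32.]
box 252 303 2600 [684. 124.] [ 98. 203.] 83.2 z95 [19. 32.]
box 376 357 3143 [532. 376.] [166.  94.] 9.0 z95 [19. 32.]
side desk z -0.0007743368254444216
stem 353 164 652 [ 380. -280.] [48. 96.] 70.4 z95 [32. 40.]
stem 301 213 1057 [459. -94.] [136.  44.] 6.1 z95 [33. 40.]
stem 272 296 649 [440. 135.] [112.  37.] 22.7 z95 [26. 40.]
stem 298 398 1584 [371. 310.] [ 43. 118.] 80.1 z95 [35. 40.]
box 293 132 1613 [ 541. -373.] [142. 103.] 10.0 z95 [19. 31.]
box 206 184 2741 [ 684. -145.] [183.  97.] 9.5 z95 [19. 31.]
box 158 278 4615 [685. 125.] [ 96. 206.] 84.2 z95 [19. 31.]
box 188 419 6488 [533. 376.] [164.  93.] 8.7 z95 [19. 31.]
```

```bash
cat >> h.py <<'E'
from scipy.spatial.transform import Rotation as Ro
def plan(x,y,z,yaw):
    "mm and deg in world -> travel and twist in the present tool axes (tool straight down, x at yaw)"
    s=read_state();R=Ro.from_rotvec(s['eef_rot']);t=np.radians(yaw)
    G=Ro.from_matrix(np.array([[np.cos(t),np.sin(t),0],[np.sin(t),-np.cos(t),0],[0,0,-1]]))
    print('travel',np.round(R.inv().apply(np.array([x,y,z])-s['eef_pos']*1000),1),'twist',np.round((R.inv()*G).as_rotvec(),3),
      'now',np.round(s['eef_pos']*1000,1),'F',np.round(s['contact_force'],1),'w',round(s['width']*1000,1))
E
python3 -c "
from h import *
plan(381,-282,200,-20)"
```

```text
travel [ 246.8 -244.9   31. ] twist [-0.001  0.     0.735] now [ 244.5 -601.8  230.7] F [-0.1 -0.1 -0.1] w 85.2
```

Call:
{"op": "carry_out", "data": {
  "steps": [
    {"travel": [247,-245,31],"twist": [0,0,0.735],"gripper": 1},
    {"travel": [247,-245,31],"twist": [0,0,0.735],"gripper": 1},
    {"travel": [247,-245,31],"twist": [0,0,0.735],"gripper": 1},
    {"travel": [247,-245,31],"twist": [0,0,0.735],"gripper": 1},
    {"travel": [247,-245,31],"twist": [0,0,0.735],"gripper": 1},
    {"travel": [247,-245,31],"twist": [0,0,0.735],"gripper": 1},
    {"travel": [247,-245,31],"twist": [0,0,0.735],"gripper": 1},
    {"travel": [247,-245,31],"twist": [0,0,0.735],"gripper": 1},
    {"travel": [247,-245,31],"twist": [0,0,0.735],"gripper": 1},
    {"travel": [247,-245,31],"twist": [0,0,0.735],"gripper": 1}
  ]
}}

```text
time_s: 1.1
eef_pos: [0.3814, -0.2829, 0.2004]
eef_rot: [3.094, -0.545, 0.0]
contact_force: [0.2, 0.5, 0.8]
width: 0.0859
gripper_force: 0.0
```

```bash
cat >> h.py <<'E'
def look(name,x,y,kind='stem'):
    "wrist view: dark (stem) or whole-height (box) blob nearest x,y mm"
    i=camera_info('wrist');p,d=read_camera('wrist');cv2.imwrite(f'pics/{name}.png',p[:,:,::-1])
    w=cloud(d,i);h=w[...,2];mx=p.max(2)
    near=np.hypot(w[...,0]*1000-x,w[...,1]*1000-y)<130
    m=near&(h>.010)&(h<.055)
    if kind=='stem': m&=mx<90
    k,lab,st,_=cv2.connectedComponentsWithStats(m.astype(np.uint8))
    for l in range(1,k):
        if st[l,4]<300: continue
        P=w[lab==l];c,s,a=cv2.minAreaRect((P[:,:2]*1000).astype(np.float32))
        print('blob px',st[l,:4],len(P),'c',np.round(c,1),'size',np.round(s,1),'a',round(a,1),'z',np.round(np.percentile(P[:,2],[5,50,97])*1000))
    return p,w
E
python3 -c "
from h import *
plan(381,-282,200,-20);look('w1',381,-282)
print(camera_info('wrist')['world_from_camera'])"
```

```text
travel [-0.7 -0.7  0.4] twist [ 0. -0.  0.] now [ 381.4 -282.9  200.4] F [0.2 0.5 0.8] w 85.9
blob px [300 153  45 107] 3261 c [ 382.3 -281.9] size [ 43.1 100.8] a 71.0 z [23. 37. 41.]
blob px [333 289  44  27] 519 c [ 269.8 -279.1] size [47.  21.6] a 70.0 z [11. 24. 38.]
[[-3.42320802e-01 -8.92507796e-01 -2.93677207e-01  4.57314487e-01]
 [-9.39583134e-01  3.25151854e-01  1.07050484e-01 -3.10716307e-01]
 [-5.37032907e-05  3.12579758e-01 -9.49891516e-01  3.43514625e-01]
 [ 0.00000000e+00  0.00000000e+00  0.00000000e+00  1.00000000e+00]]
```

View pics/w1.png

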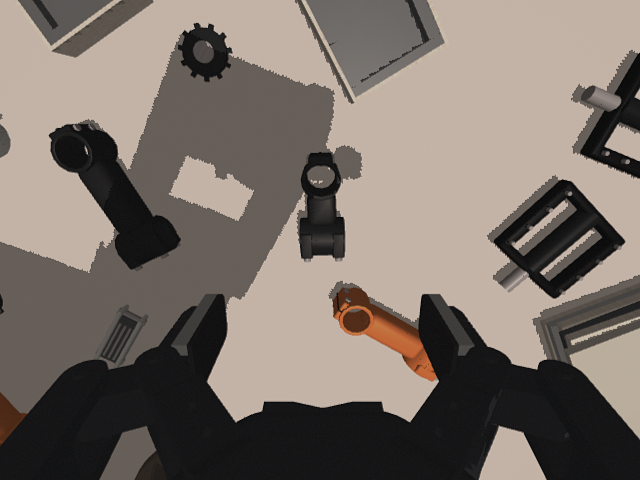

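Stem 60 is at (322,207) in the wrist view, with its steerer end toward tool +x. The orange look-alike is about 85 mm away in tool −x and clear of the fingers.

```bash
python3 -c "
from h import *
plan(386,-283.2,8,-19)"
```

```text
travel [  4.4  -1.8 192.4] twist [ 0.    -0.    -0.018] now [ 381.2 -283.3  200.4] F [-0.5 -0.1  0.6] w 85.4
```

Call:
{"op": "carry_out", "data": {
  "steps": [
    {"travel": [4.5,-1.8,40],"twist": [0,0,-0.018],"gripper": 1},
    {"travel": [4.5,-1.8,80],"twist": [0,0,-0.018],"gripper": 1},
    {"travel": [4.5,-1.8,120],"twist": [0,0,-0.018],"gripper": 1},
    {"travel": [4.5,-1.8,150],"twist": [0,0,-0.018],"gripper": 1},
    {"travel": [4.5,-1.8,175],"twist": [0,0,-0.018],"gripper": 1},
    {"travel": [4.5,-1.8,192],"twist": [0,0,-0.018],"gripper": 1},
    {"travel": [4.5,-1.8,192],"twist": [0,0,-0.018],"gripper": 0.1},
    {"travel": [4.5,-1.8,192],"twist": [0,0,-0.018],"gripper": 0.1},
    {"travel": [4.5,-1.8,192],"twist": [0,0,-0.018],"gripper": 0.1},
    {"travel": [4.5,-1.8,192],"twist": [0,0,-0.018],"gripper": 0.1}
  ],
  "newtons": 40
}}

```text
time_s: 2.15
eef_pos: [0.3866, -0.2829, 0.0093]
eef_rot: [3.098, -0.518, 0.002]
contact_force: [-0.3, -2.2, 1.1]
width: 0.0279
gripper_force: 0.4
```

```bash
python3 -c "
from h import *
plan(386,-283.2,100,-19)"
```

```text
travel [ -0.3   0.6 -90.7] twist [ 0.001 -0.002  0.   ] now [ 386.6 -282.9    9.3] F [-0.3 -2.2  1.1] w 27.9
```

Call:
{"op": "carry_out", "data": {
  "steps": [
    {"travel": [0,0,0],"twist": [0,0,0],"gripper": 0.1},
    {"travel": [0,0,0],"twist": [0,0,0],"gripper": 0.1},
    {"travel": [0,0,-20],"twist": [0,0,0],"gripper": 0.1},
    {"travel": [0,0,-50],"twist": [0,0,0],"gripper": 0.1},
    {"travel": [0,0,-85],"twist": [0,0,0],"gripper": 0.1},
    {"travel": [0,0,-100],"twist": [0,0,0],"gripper": 0.1},
    {"travel": [0,0,-100],"twist": [0,0,-0.15],"gripper": 0.1},
    {"travel": [0,0,-100],"twist": [0,0,-0.3],"gripper": 0.1},
    {"travel": [0,0,-100],"twist": [0,0,-0.45],"gripper": 0.1},
    {"travel": [0,0,-100],"twist": [0,0,-0.5],"gripper": 0.1}
  ],
  "newtons": 40
}}

```text
time_s: 3.15
eef_pos: [0.3863, -0.2823, 0.1092]
eef_rot: [3.129, 0.274, 0.002]
contact_force: [0.4, -0.5, -0.6]
width: 0.0274
gripper_force: 40.1
```

```bash
python3 -c "
from h import *
plan(545,-371.3,108,9.5)"
```

```text
travel [140.8 115.3   1.4] twist [ 0.001 -0.001  0.009] now [ 386.3 -282.3  109.2] F [ 0.4 -0.5 -0.6] w 27.4
```

Call:
{"op": "carry_out", "data": {
  "steps": [
    {"travel": [28,23,0],"twist": [0,0,0.009],"gripper": 0.1},
    {"travel": [56,46,0],"twist": [0,0,0.009],"gripper": 0.1},
    {"travel": [84,69,0],"twist": [0,0,0.009],"gripper": 0.1},
    {"travel": [112,92,0],"twist": [0,0,0.009],"gripper": 0.1},
    {"travel": [132,108,0],"twist": [0,0,0.009],"gripper": 0.1},
    {"travel": [141,115,0],"twist": [0,0,0.009],"gripper": 0.1},
    {"travel": [141,115,0],"twist": [0,0,0.009],"gripper": 0.1},
    {"travel": [141,115,20],"twist": [0,0,0.009],"gripper": 0.1},
    {"travel": [141,115,40],"twist": [0,0,0.009],"gripper": 0.1},
    {"travel": [141,115,40],"twist": [0,0,0.009],"gripper": 0.1}
  ]
}}

```text
time_s: 4.15
eef_pos: [0.5418, -0.37, 0.0663]
eef_rot: [-3.128, -0.25, 0.006]
contact_force: [-1.1, -0.1, -1.7]
width: 0.0271
gripper_force: 40.1
```

```bash
python3 -c "
from h import *
plan(545,-371.3,27,9.5);look('w2',541,-371,'box')"
```

```text
travel [ 3.1  1.9 39.3] twist [-0.003  0.003 -0.006] now [ 541.8 -370.    66.3] F [-1.1 -0.1 -1.7] w 27.1
blob px [238 141 174 187] 17632 c [ 555.  -369.9] size [110.9  90.6] a 10.2 z [18. 23. 31.]
blob px [296 247  53  26] 967 c [ 540.7 -369.7] size [17.2 31.9] a 7.1 z [17. 19. 20.]
```

View pics/w2.png

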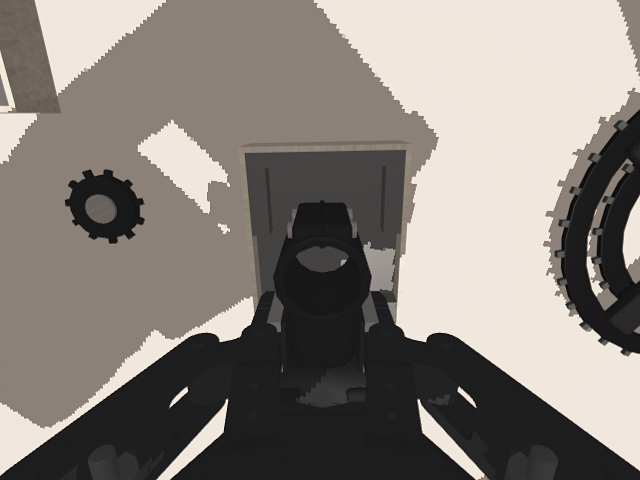

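Box 60 fills (238–412, 141–328) and the stem is lined up with it. Its centre from this view is (540,−372), which agrees with the first estimate.

```bash
python3 -c "
from h import *
plan(544.5,-371.5,27,10)"
```

```text
travel [ 1.8  1.2 40.7] twist [-0.002  0.002 -0.015] now [ 542.6 -370.7   67.7] F [ 0.1 -0.6 -1.3] w 27.5
```

Call:
{"op": "carry_out", "data": {
  "steps": [
    {"travel": [1,0.5,12],"twist": [0,0,-0.01],"gripper": 0.1},
    {"travel": [1,0.5,24],"twist": [0,0,-0.01],"gripper": 0.1},
    {"travel": [1,0.5,34],"twist": [0,0,-0.01],"gripper": 0.1},
    {"travel": [1,0.5,39],"twist": [0,0,-0.01],"gripper": 0.1},
    {"travel": [1,0.5,41],"twist": [0,0,-0.01],"gripper": 0.1},
    {"travel": [1,0.5,41],"twist": [0,0,-0.01],"gripper": 0.1},
    {"travel": [1,0.5,41],"twist": [0,0,-0.01],"gripper": 0.1},
    {"travel": [1,0.5,41],"twist": [0,0,-0.01],"gripper": 0.52},
    {"travel": [1,0.5,41],"twist": [0,0,-0.01],"gripper": 0.52},
    {"travel": [1,0.5,41],"twist": [0,0,-0.01],"gripper": 0.52}
  ]
}}

```text
time_s: 5.2
eef_pos: [0.5455, -0.3722, 0.0272]
eef_rot: [-3.13, -0.266, -0.0]
contact_force: [-0.1, 1.0, -0.7]
width: 0.0447
gripper_force: 0.0
```

Call:
{"op": "carry_out", "data": {
  "steps": [
    {"travel": [0,0,0],"twist": [0,0,0],"gripper": 0.52},
    {"travel": [0,0,-15],"twist": [0,0,0],"gripper": 0.52},
    {"travel": [0,0,-45],"twist": [0,0,0],"gripper": 0.52},
    {"travel": [0,0,-85],"twist": [0,0,0],"gripper": 0.6},
    {"travel": [0,0,-130],"twist": [0,0,0],"gripper": 1},
    {"travel": [0,0,-170],"twist": [0,0,0],"gripper": 1},
    {"travel": [0,0,-170],"twist": [0,0,0],"gripper": 1},
    {"travel": [0,0,-170],"twist": [0,0,0],"gripper": 1},
    {"travel": [0,0,-170],"twist": [0,0,0],"gripper": 1},
    {"travel": [0,0,-170],"twist": [0,0,0],"gripper": 1}
  ]
}}

```text
time_s: 6.2
eef_pos: [0.5449, -0.3717, 0.1962]
eef_rot: [-3.129, -0.266, 0.002]
contact_force: [-0.1, -0.0, -0.4]
width: 0.0854
gripper_force: 0.0
```

```bash
python3 -c "
from h import *
look('w3',541,-371,'stem');plan(460,-94,200,8)"
```

```text
blob px [275 141  95  90] 3887 c [ 565.2 -368. ] size [84.3 84.3] a 10.2 z [18. 26. 41.]
blob px [307 174  33  32] 778 c [ 566.3 -368.1] size [25.7 25.2] a 53.3 z [18. 19. 53.]
blob px [299 204  49  43] 1407 c [ 534.9 -372.9] size [35.7 46.7] a 10.0 z [18. 53. 55.]
travel [ -36.8 -288.1   -3.4] twist [-0.001  0.001  0.03 ] now [ 545.  -371.8  196.2] F [ 0.4 -0.   0.2] w 85.4
```

View pics/w3.png

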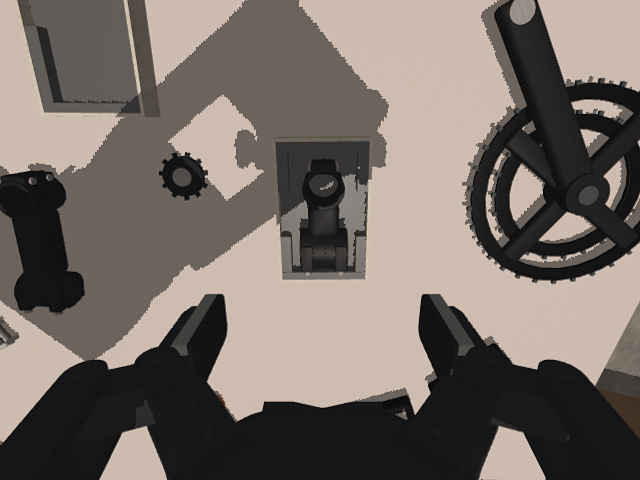

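Stem 60 lies in its recess at (322,215), and the bar top at about 54 mm matches 18+36. Next is stem 100.

Call:
{"op": "carry_out", "data": {
  "steps": [
    {"travel": [-37,-288,-4],"twist": [0,0,0.03],"gripper": 1},
    {"travel": [-37,-288,-4],"twist": [0,0,0.03],"gripper": 1},
    {"travel": [-37,-288,-4],"twist": [0,0,0.03],"gripper": 1},
    {"travel": [-37,-288,-4],"twist": [0,0,0.03],"gripper": 1},
    {"travel": [-37,-288,-4],"twist": [0,0,0.03],"gripper": 1},
    {"travel": [-37,-288,-4],"twist": [0,0,0.03],"gripper": 1},
    {"travel": [-37,-288,-4],"twist": [0,0,0.03],"gripper": 1},
    {"travel": [-37,-288,-4],"twist": [0,0,0.03],"gripper": 1},
    {"travel": [-37,-288,-4],"twist": [0,0,0.03],"gripper": 1},
    {"travel": [-37,-288,-4],"twist": [0,0,0.03],"gripper": 1}
  ]
}}

```text
time_s: 7.25
eef_pos: [0.4607, -0.0954, 0.2011]
eef_rot: [3.134, 0.218, -0.0]
contact_force: [1.3, 0.1, -0.4]
width: 0.0856
gripper_force: 0.0
```

```bash
python3 -c "
from h import *
look('w4',460,-94,'stem');plan(460,-94,8.5,8)"
```

```text
blob px [300 133  48 146] 4313 c [460.4 -95.9] size [139.8  43.6] a 7.0 z [29. 37. 41.]
travel [ -0.3  -1.4 192.5] twist [-0.     0.    -0.001] now [460.6 -95.4 201. ] F [-0.6 -1.4  0.2] w 85.3
```

View pics/w4.png

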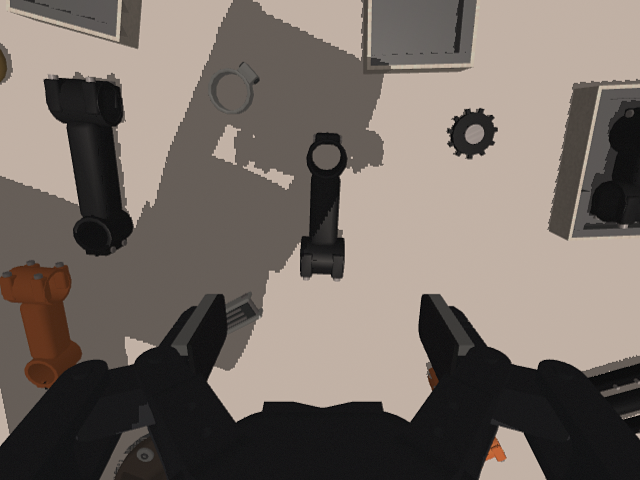

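Stem 100 is at (323,207), steerer end up; nothing stands within the finger span. Descending to grip it.

Call:
{"op": "carry_out", "data": {
  "steps": [
    {"travel": [4,0.5,45],"twist": [0,0,0.015],"gripper": 1},
    {"travel": [4,0.5,90],"twist": [0,0,0.015],"gripper": 1},
    {"travel": [4,0.5,130],"twist": [0,0,0.015],"gripper": 1},
    {"travel": [4,0.5,160],"twist": [0,0,0.015],"gripper": 1},
    {"travel": [4,0.5,182],"twist": [0,0,0.015],"gripper": 1},
    {"travel": [4,0.5,192],"twist": [0,0,0.015],"gripper": 1},
    {"travel": [4,0.5,192],"twist": [0,0,0.015],"gripper": 0.1},
    {"travel": [4,0.5,192],"twist": [0,0,0.015],"gripper": 0.1},
    {"travel": [4,0.5,192],"twist": [0,0,0.015],"gripper": 0.1},
    {"travel": [4,0.5,192],"twist": [0,0,0.015],"gripper": 0.1}
  ]
}}

```text
time_s: 8.3
eef_pos: [0.4651, -0.0947, 0.0103]
eef_rot: [3.135, 0.196, 0.003]
contact_force: [1.0, -1.3, 1.2]
width: 0.0282
gripper_force: 1.0
```

Call:
{"op": "carry_out", "data": {
  "steps": [
    {"travel": [0,0,0],"twist": [0,0,0],"gripper": 0.1},
    {"travel": [0,0,0],"twist": [0,0,0],"gripper": 0.1},
    {"travel": [0,0,-20],"twist": [0,0,0],"gripper": 0.1},
    {"travel": [0,0,-50],"twist": [0,0,0],"gripper": 0.1},
    {"travel": [0,0,-85],"twist": [0,0,0],"gripper": 0.1},
    {"travel": [0,0,-100],"twist": [0,0,0],"gripper": 0.1},
    {"travel": [0,0,-100],"twist": [0,0,0],"gripper": 0.1},
    {"travel": [0,0,-100],"twist": [0,0,0],"gripper": 0.1},
    {"travel": [0,0,-100],"twist": [0,0,0],"gripper": 0.1},
    {"travel": [0,0,-100],"twist": [0,0,0],"gripper": 0.1}
  ]
}}

```text
time_s: 9.3
eef_pos: [0.4638, -0.0943, 0.1085]
eef_rot: [-3.135, -0.196, 0.002]
contact_force: [-0.2, -0.2, -2.0]
width: 0.0275
gripper_force: 40.5
```

```bash
python3 -c "
from h import *
plan(688,-143.8,75,9.5)"
```

```text
travel [216.3  77.   33.1] twist [-0.001  0.001 -0.041] now [463.8 -94.3 108.5] F [-0.2 -0.2 -2. ] w 27.5
```

Call:
{"op": "carry_out", "data": {
  "steps": [
    {"travel": [36,13,0],"twist": [0,0,-0.04],"gripper": 0.1},
    {"travel": [72,26,0],"twist": [0,0,-0.04],"gripper": 0.1},
    {"travel": [108,39,0],"twist": [0,0,-0.04],"gripper": 0.1},
    {"travel": [144,52,0],"twist": [0,0,-0.04],"gripper": 0.1},
    {"travel": [180,64,0],"twist": [0,0,-0.04],"gripper": 0.1},
    {"travel": [205,73,0],"twist": [0,0,-0.04],"gripper": 0.1},
    {"travel": [216,77,0],"twist": [0,0,-0.04],"gripper": 0.1},
    {"travel": [216,77,15],"twist": [0,0,-0.04],"gripper": 0.1},
    {"travel": [216,77,33],"twist": [0,0,-0.04],"gripper": 0.1},
    {"travel": [216,77,33],"twist": [0,0,-0.04],"gripper": 0.1}
  ]
}}

```text
time_s: 10.3
eef_pos: [0.685, -0.1432, 0.0721]
eef_rot: [-3.129, -0.258, 0.01]
contact_force: [-0.8, -0.0, -2.4]
width: 0.027
gripper_force: 40.5
```

```bash
python3 -c "
from h import *
look('w5',684,-144,'box');plan(688,-143.8,27.5,9.5)"
```

```text
blob px [325  29 179  49] 2609 c [ 798.8 -164.9] size [80.1  4.3] a 90.0 z [13. 42. 55.]
blob px [240 103 175 222] 19558 c [ 708.2 -141.4] size [131.5  90.6] a 9.3 z [18. 29. 31.]
blob px [293 196  60  40] 1837 c [ 709.9 -138.9] size [25.1 35.7] a 9.6 z [17. 18. 20.]
travel [ 2.2  0.8 46.2] twist [-0.002  0.004 -0.001] now [ 685.9 -143.4   73.8] F [ 0.2 -0.4 -0.6] w 27.2
```

Call:
{"op": "carry_out", "data": {
  "steps": [
    {"travel": [0,0.5,12],"twist": [0,0,0],"gripper": 0.1},
    {"travel": [0,0.5,24],"twist": [0,0,0],"gripper": 0.1},
    {"travel": [0,0.5,36],"twist": [0,0,0],"gripper": 0.1},
    {"travel": [0,0.5,44],"twist": [0,0,0],"gripper": 0.1},
    {"travel": [0,0.5,46.5],"twist": [0,0,0],"gripper": 0.1},
    {"travel": [0,0.5,46.5],"twist": [0,0,0],"gripper": 0.1},
    {"travel": [0,0.5,46.5],"twist": [0,0,0],"gripper": 0.1},
    {"travel": [0,0.5,46.5],"twist": [0,0,0],"gripper": 0.52},
    {"travel": [0,0.5,46.5],"twist": [0,0,0],"gripper": 0.52},
    {"travel": [0,0.5,46.5],"twist": [0,0,0],"gripper": 0.52}
  ]
}}

```text
time_s: 11.35
eef_pos: [0.6886, -0.1445, 0.0301]
eef_rot: [3.131, 0.259, 0.001]
contact_force: [0.5, 0.1, -0.9]
width: 0.0442
gripper_force: 0.0
```

Call:
{"op": "carry_out", "data": {
  "steps": [
    {"travel": [0,0,0],"twist": [0,0,0],"gripper": 0.52},
    {"travel": [0,0,-15],"twist": [0,0,0],"gripper": 0.52},
    {"travel": [0,0,-45],"twist": [0,0,0],"gripper": 0.52},
    {"travel": [0,0,-85],"twist": [0,0,0],"gripper": 0.6},
    {"travel": [0,0,-130],"twist": [0,0,0],"gripper": 1},
    {"travel": [0,0,-172],"twist": [0,0,0],"gripper": 1},
    {"travel": [0,0,-172],"twist": [0,0,0],"gripper": 1},
    {"travel": [0,0,-172],"twist": [0,0,0],"gripper": 1},
    {"travel": [0,0,-172],"twist": [0,0,0],"gripper": 1},
    {"travel": [0,0,-172],"twist": [0,0,0],"gripper": 1}
  ]
}}

```text
time_s: 12.35
eef_pos: [0.6876, -0.1443, 0.2006]
eef_rot: [-3.13, -0.259, 0.003]
contact_force: [-0.1, -0.6, 0.1]
width: 0.0852
gripper_force: 0.0
```

```bash
python3 -c "
from h import *
look('w6',684,-144,'stem');plan(466,127,200,3.5)"
```

```text
blob px [276 116  96 178] 8849 c [ 683.6 -145.3] size [175.7  84.2] a 9.3 z [18. 30. 55.]
blob px [307 150  34  33] 858 c [ 728.6 -138.1] size [24.2 28.4] a 8.8 z [17. 19. 52.]
travel [-174.2 -304.     1.1] twist [-0.001  0.002  0.104] now [ 687.7 -144.3  200.5] F [ 0.1  0.6 -0.8] w 85.4
```

View pics/w6.png

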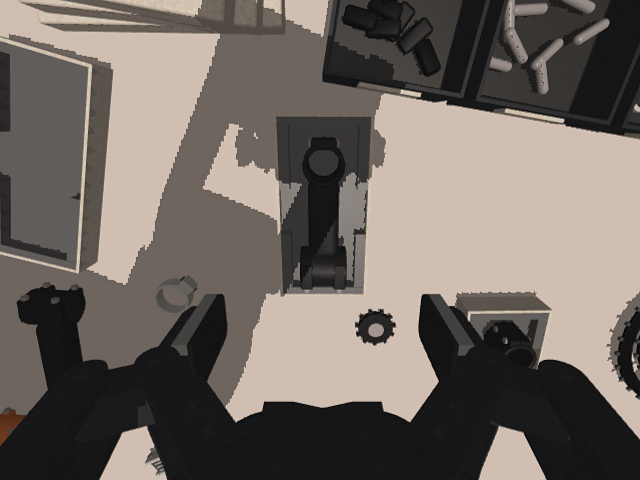

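Stem 100 is centred in its recess at (323,210). Next is stem 120.

Call:
{"op": "carry_out", "data": {
  "steps": [
    {"travel": [-174,-304,1],"twist": [0,0,0.104],"gripper": 1},
    {"travel": [-174,-304,1],"twist": [0,0,0.104],"gripper": 1},
    {"travel": [-174,-304,1],"twist": [0,0,0.104],"gripper": 1},
    {"travel": [-174,-304,1],"twist": [0,0,0.104],"gripper": 1},
    {"travel": [-174,-304,1],"twist": [0,0,0.104],"gripper": 1},
    {"travel": [-174,-304,1],"twist": [0,0,0.104],"gripper": 1},
    {"travel": [-174,-304,1],"twist": [0,0,0.104],"gripper": 1},
    {"travel": [-174,-304,1],"twist": [0,0,0.104],"gripper": 1},
    {"travel": [-174,-304,1],"twist": [0,0,0.104],"gripper": 1},
    {"travel": [-174,-304,1],"twist": [0,0,0.104],"gripper": 1}
  ]
}}

```text
time_s: 13.4
eef_pos: [0.4675, 0.1265, 0.2006]
eef_rot: [3.14, 0.095, 0.0]
contact_force: [-0.4, 0.5, 0.2]
width: 0.0852
gripper_force: 0.0
```

```bash
python3 -c "
from h import *
look('w7',466,127,'stem');plan(466,127,8.5,3.5)"
```

```text
blob px [287  61  83  21] 825 c [591.3 128.8] size [70.2 11.2] a 83.4 z [20. 31. 32.]
blob px [207  97  37  39] 917 c [542.5 218.9] size [20.9 40. ] a 49.4 z [14. 24. 29.]
blob px [300 122  50 169] 5569 c [465.4 124.8] size [162.3  43.9] a 3.5 z [27. 36. 41.]
travel [ -1.5  -0.9 192.1] twist [ 0.     0.    -0.001] now [467.6 126.2 200.6] F [-0.6 -0.  -0.3] w 85.4
```

View pics/w7.png

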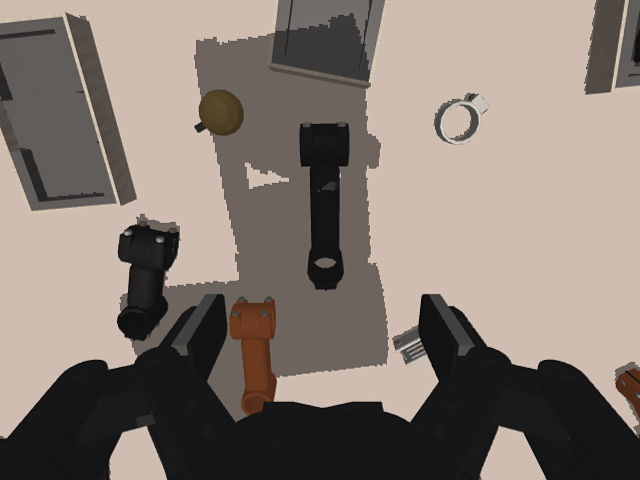

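Stem 120 is at (325,205), bar clamp up. The bell (221,112) and the orange stem (253,320) are clear of the fingers.

Call:
{"op": "carry_out", "data": {
  "steps": [
    {"travel": [-2,1.3,45],"twist": [0,0,0],"gripper": 1},
    {"travel": [-2,1.3,90],"twist": [0,0,0],"gripper": 1},
    {"travel": [-2,1.3,130],"twist": [0,0,0],"gripper": 1},
    {"travel": [-2,1.3,160],"twist": [0,0,0],"gripper": 1},
    {"travel": [-2,1.3,182],"twist": [0,0,0],"gripper": 1},
    {"travel": [-2,1.3,192],"twist": [0,0,0],"gripper": 1},
    {"travel": [-2,1.3,192],"twist": [0,0,0],"gripper": 0.1},
    {"travel": [-2,1.3,192],"twist": [0,0,0],"gripper": 0.1},
    {"travel": [-2,1.3,192],"twist": [0,0,0],"gripper": 0.1},
    {"travel": [-2,1.3,192],"twist": [0,0,0],"gripper": 0.1}
  ]
}}

```text
time_s: 14.45
eef_pos: [0.4657, 0.1255, 0.0098]
eef_rot: [-3.14, -0.095, -0.003]
contact_force: [-0.1, -0.5, -0.2]
width: 0.0281
gripper_force: 0.0
```

Call:
{"op": "carry_out", "data": {
  "steps": [
    {"travel": [0,0,0],"twist": [0,0,0],"gripper": 0.1},
    {"travel": [0,0,0],"twist": [0,0,0],"gripper": 0.1},
    {"travel": [0,0,-20],"twist": [0,0,0],"gripper": 0.1},
    {"travel": [0,0,-50],"twist": [0,0,0],"gripper": 0.1},
    {"travel": [0,0,-85],"twist": [0,0,0],"gripper": 0.1},
    {"travel": [0,0,-100],"twist": [0,0,0],"gripper": 0.1},
    {"travel": [0,0,-100],"twist": [0,0,0],"gripper": 0.1},
    {"travel": [0,0,-100],"twist": [0,0,0],"gripper": 0.1},
    {"travel": [0,0,-100],"twist": [0,0,0],"gripper": 0.1},
    {"travel": [0,0,-100],"twist": [0,0,0],"gripper": 0.1}
  ]
}}

```text
time_s: 15.45
eef_pos: [0.4643, 0.1253, 0.1079]
eef_rot: [3.14, 0.096, -0.003]
contact_force: [-0.4, 0.2, -1.0]
width: 0.0274
gripper_force: 40.6
```

```bash
python3 -c "
from h import *
plan(684.5,124.5,75,-6.3)"
```

```text
travel [219.8  14.2  32.6] twist [0.    0.002 0.171] now [464.3 125.3 107.9] F [-0.4  0.2 -1. ] w 27.4
```

Call:
{"op": "carry_out", "data": {
  "steps": [
    {"travel": [36,2,0],"twist": [0,0,0.05],"gripper": 0.1},
    {"travel": [72,5,0],"twist": [0,0,0.1],"gripper": 0.1},
    {"travel": [108,7,0],"twist": [0,0,0.15],"gripper": 0.1},
    {"travel": [144,9,0],"twist": [0,0,0.17],"gripper": 0.1},
    {"travel": [180,12,0],"twist": [0,0,0.17],"gripper": 0.1},
    {"travel": [207,13,0],"twist": [0,0,0.17],"gripper": 0.1},
    {"travel": [219,14,0],"twist": [0,0,0.17],"gripper": 0.1},
    {"travel": [219,14,15],"twist": [0,0,0.17],"gripper": 0.1},
    {"travel": [219,14,33],"twist": [0,0,0.17],"gripper": 0.1},
    {"travel": [219,14,33],"twist": [0,0,0.17],"gripper": 0.1}
  ]
}}

```text
time_s: 16.45
eef_pos: [0.681, 0.1244, 0.0717]
eef_rot: [3.136, -0.171, -0.01]
contact_force: [0.0, -0.5, -1.4]
width: 0.0273
gripper_force: 40.5
```

```bash
python3 -c "
from h import *
look('w8',684,124,'box');plan(684.5,124.5,27.5,-6.3)"
```

```text
blob px [316   0  64  36] 1417 c [807.   98.4] size [31.3 10. ] a 84.1 z [13. 28. 30.]
blob px [233  71 181 252] 18605 c [712.4 121.4] size [ 90.7 144.8] a 83.6 z [18. 30. 32.]
blob px [121 109  60 142] 3961 c [738.8 218.7] size [ 9.3 76.9] a 89.8 z [12. 27. 44.]
blob px [115 174  23  47] 433 c [729.8 240.1] size [28.3  4.1] a 1.2 z [10. 15. 17.]
travel [ 2.8 -0.2 45.8] twist [0.001 0.005 0.001] now [681.9 124.6  73.3] F [ 0.  -0.  -0.9] w 27.3
```

Call:
{"op": "carry_out", "data": {
  "steps": [
    {"travel": [1,0,12],"twist": [0,0,0],"gripper": 0.1},
    {"travel": [1,0,24],"twist": [0,0,0],"gripper": 0.1},
    {"travel": [1,0,36],"twist": [0,0,0],"gripper": 0.1},
    {"travel": [1,0,44],"twist": [0,0,0],"gripper": 0.1},
    {"travel": [1,0,46.5],"twist": [0,0,0],"gripper": 0.1},
    {"travel": [1,0,46.5],"twist": [0,0,0],"gripper": 0.1},
    {"travel": [1,0,46.5],"twist": [0,0,0],"gripper": 0.1},
    {"travel": [1,0,46.5],"twist": [0,0,0],"gripper": 0.52},
    {"travel": [1,0,46.5],"twist": [0,0,0],"gripper": 0.52},
    {"travel": [1,0,46.5],"twist": [0,0,0],"gripper": 0.52}
  ]
}}

```text
time_s: 17.5
eef_pos: [0.6856, 0.1247, 0.0296]
eef_rot: [-3.137, 0.172, -0.001]
contact_force: [0.1, -0.8, -0.5]
width: 0.0443
gripper_force: 0.0
```

Call:
{"op": "carry_out", "data": {
  "steps": [
    {"travel": [0,0,0],"twist": [0,0,0],"gripper": 0.52},
    {"travel": [0,0,-15],"twist": [0,0,0],"gripper": 0.52},
    {"travel": [0,0,-45],"twist": [0,0,0],"gripper": 0.52},
    {"travel": [0,0,-85],"twist": [0,0,0],"gripper": 0.6},
    {"travel": [0,0,-130],"twist": [0,0,0],"gripper": 1},
    {"travel": [0,0,-172],"twist": [0,0,0],"gripper": 1},
    {"travel": [0,0,-172],"twist": [0,0,0],"gripper": 1},
    {"travel": [0,0,-172],"twist": [0,0,0],"gripper": 1},
    {"travel": [0,0,-172],"twist": [0,0,0],"gripper": 1},
    {"travel": [0,0,-172],"twist": [0,0,0],"gripper": 1}
  ]
}}

```text
time_s: 18.5
eef_pos: [0.6846, 0.1245, 0.2001]
eef_rot: [3.136, -0.171, -0.003]
contact_force: [-0.6, 0.1, 0.5]
width: 0.0852
gripper_force: 0.0
```

```bash
python3 -c "
from h import *
look('w9',684,124,'stem');plan(373,310,200,-11);print(read_state()['joint_pos'])"
```

```text
blob px [275 100  95 200] 12723 c [683.4 124.8] size [ 84.4 196.5] a 83.5 z [18. 30. 55.]
blob px [206 119  26  85] 1001 c [738.4 218.1] size [ 8.2 75.6] a 89.1 z [12. 29. 37.]
blob px [308 263  30  26] 598 c [617.8 131.8] size [28.2 12.3] a 87.3 z [18. 33. 54.]
travel [-330.  -150.4    0.6] twist [0.001 0.002 0.083] now [684.7 124.6 200. ] F [-0.5 -0.3 -0.2] w 85.2
[1.36386332e-01 5.74574843e-01 1.50971497e+00 8.32825191e-06
 1.05944629e+00 1.81637921e+00]
```

View pics/w9.png

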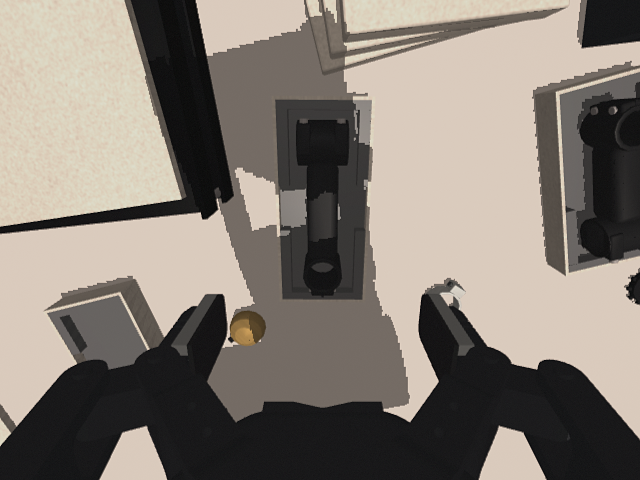

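Stem 120 is seated in its recess at (322,205). Last is stem 80.

Call:
{"op": "carry_out", "data": {
  "steps": [
    {"travel": [-330,-150,0],"twist": [0,0,0.083],"gripper": 1},
    {"travel": [-330,-150,0],"twist": [0,0,0.083],"gripper": 1},
    {"travel": [-330,-150,0],"twist": [0,0,0.083],"gripper": 1},
    {"travel": [-330,-150,0],"twist": [0,0,0.083],"gripper": 1},
    {"travel": [-330,-150,0],"twist": [0,0,0.083],"gripper": 1},
    {"travel": [-330,-150,0],"twist": [0,0,0.083],"gripper": 1},
    {"travel": [-330,-150,0],"twist": [0,0,0.083],"gripper": 1},
    {"travel": [-330,-150,0],"twist": [0,0,0.083],"gripper": 1},
    {"travel": [-330,-150,0],"twist": [0,0,0.083],"gripper": 1},
    {"travel": [-330,-150,0],"twist": [0,0,0.083],"gripper": 1}
  ]
}}

```text
time_s: 19.55
eef_pos: [0.3742, 0.3097, 0.2011]
eef_rot: [3.127, -0.3, 0.0]
contact_force: [0.8, 0.2, 0.5]
width: 0.0856
gripper_force: 0.0
```

```bash
python3 -c "
from h import *
look('w10',373,310,'stem');plan(373,310,8.5,-11)"
```

```text
blob px [199  70  90  81] 3361 c [474.6 368.2] size [41.  84.7] a 8.9 z [18. 20. 32.]
blob px [299 144  49 128] 4237 c [372.9 309.2] size [ 43.9 121.4] a 79.5 z [24. 37. 41.]
travel [ -1.7  -0.2 192.6] twist [ 0. -0. -0.] now [374.6 309.5 201.1] F [-0.1  0.5  0.4] w 85.3
```

View pics/w10.png

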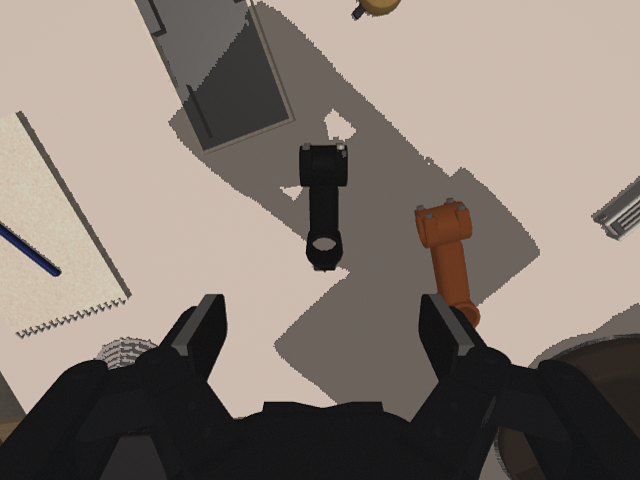

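Stem 80 is at (323,207), bar clamp up. The orange look-alike starts at about column 416, roughly 88 mm to the side, so I'll descend with the gripper slightly narrowed.

Call:
{"op": "carry_out", "data": {
  "steps": [
    {"travel": [-4,0.6,45],"twist": [0,0,-0.009],"gripper": 0.85},
    {"travel": [-4,0.6,90],"twist": [0,0,-0.009],"gripper": 0.85},
    {"travel": [-4,0.6,130],"twist": [0,0,-0.009],"gripper": 0.85},
    {"travel": [-4,0.6,160],"twist": [0,0,-0.009],"gripper": 0.85},
    {"travel": [-4,0.6,182],"twist": [0,0,-0.009],"gripper": 0.85},
    {"travel": [-4,0.6,192],"twist": [0,0,-0.009],"gripper": 0.85},
    {"travel": [-4,0.6,192],"twist": [0,0,-0.009],"gripper": 0.1},
    {"travel": [-4,0.6,192],"twist": [0,0,-0.009],"gripper": 0.1},
    {"travel": [-4,0.6,192],"twist": [0,0,-0.009],"gripper": 0.1},
    {"travel": [-4,0.6,192],"twist": [0,0,-0.009],"gripper": 0.1}
  ]
}}

```text
time_s: 20.6
eef_pos: [0.3705, 0.3104, 0.0105]
eef_rot: [-3.127, 0.287, -0.003]
contact_force: [1.7, -2.3, 3.6]
width: 0.0274
gripper_force: 39.5
```

Call:
{"op": "carry_out", "data": {
  "steps": [
    {"travel": [0,0,0],"twist": [0,0,0],"gripper": 0.1},
    {"travel": [0,0,0],"twist": [0,0,0],"gripper": 0.1},
    {"travel": [0,0,-20],"twist": [0,0,0],"gripper": 0.1},
    {"travel": [0,0,-50],"twist": [0,0,0],"gripper": 0.1},
    {"travel": [0,0,-85],"twist": [0,0,0],"gripper": 0.1},
    {"travel": [0,0,-100],"twist": [0,0,0],"gripper": 0.1},
    {"travel": [0,0,-100],"twist": [0,0,0],"gripper": 0.1},
    {"travel": [0,0,-100],"twist": [0,0,0],"gripper": 0.1},
    {"travel": [0,0,-100],"twist": [0,0,0],"gripper": 0.1},
    {"travel": [0,0,-100],"twist": [0,0,0],"gripper": 0.1}
  ]
}}

```text
time_s: 21.6
eef_pos: [0.3692, 0.3096, 0.1085]
eef_rot: [3.127, -0.287, -0.002]
contact_force: [0.2, 0.8, -1.5]
width: 0.0276
gripper_force: 40.0
```

```bash
python3 -c "
from h import *
plan(529.5,375.5,75,8.9)"
```

```text
travel [145.7 -94.1  33.2] twist [ 0.001  0.001 -0.338] now [369.2 309.6 108.5] F [ 0.2  0.8 -1.5] w 27.6
```

Call:
{"op": "carry_out", "data": {
  "steps": [
    {"travel": [24,-16,0],"twist": [0,0,-0.07],"gripper": 0.1},
    {"travel": [48,-31,0],"twist": [0,0,-0.14],"gripper": 0.1},
    {"travel": [72,-47,0],"twist": [0,0,-0.21],"gripper": 0.1},
    {"travel": [100,-65,0],"twist": [0,0,-0.28],"gripper": 0.1},
    {"travel": [125,-81,0],"twist": [0,0,-0.338],"gripper": 0.1},
    {"travel": [140,-90,0],"twist": [0,0,-0.338],"gripper": 0.1},
    {"travel": [146,-94,0],"twist": [0,0,-0.338],"gripper": 0.1},
    {"travel": [146,-94,15],"twist": [0,0,-0.338],"gripper": 0.1},
    {"travel": [146,-94,33],"twist": [0,0,-0.338],"gripper": 0.1},
    {"travel": [146,-94,33],"twist": [0,0,-0.338],"gripper": 0.1}
  ]
}}

```text
time_s: 22.6
eef_pos: [0.5274, 0.3741, 0.0729]
eef_rot: [3.129, 0.243, -0.008]
contact_force: [0.2, -1.4, -0.8]
width: 0.0272
gripper_force: 39.9
```

```bash
python3 -c "
from h import *
look('w11',532,376,'box');plan(529.5,375.5,27.5,8.9)"
```

```text
blob px [233 110 173 215] 15524 c [547.5 379.3] size [129.6  90.5] a 8.7 z [18. 30. 31.]
travel [ 1.6 -0.7 46.9] twist [ 0.002  0.004 -0.   ] now [528.2 374.6  74.4] F [ 0.5  0.2 -1.2] w 27.1
```

Call:
{"op": "carry_out", "data": {
  "steps": [
    {"travel": [0.5,-0.7,12],"twist": [0,0,0],"gripper": 0.1},
    {"travel": [0.5,-0.7,24],"twist": [0,0,0],"gripper": 0.1},
    {"travel": [0.5,-0.7,36],"twist": [0,0,0],"gripper": 0.1},
    {"travel": [0.5,-0.7,44],"twist": [0,0,0],"gripper": 0.1},
    {"travel": [0.5,-0.7,46.5],"twist": [0,0,0],"gripper": 0.1},
    {"travel": [0.5,-0.7,46.5],"twist": [0,0,0],"gripper": 0.1},
    {"travel": [0.5,-0.7,46.5],"twist": [0,0,0],"gripper": 0.1},
    {"travel": [0.5,-0.7,46.5],"twist": [0,0,0],"gripper": 0.52},
    {"travel": [0.5,-0.7,46.5],"twist": [0,0,0],"gripper": 0.52},
    {"travel": [0.5,-0.7,46.5],"twist": [0,0,0],"gripper": 0.52}
  ]
}}

```text
time_s: 23.65
eef_pos: [0.5309, 0.3766, 0.0301]
eef_rot: [-3.132, -0.243, -0.001]
contact_force: [0.5, -0.2, 0.6]
width: 0.0445
gripper_force: 0.0
```

Call:
{"op": "carry_out", "data": {
  "steps": [
    {"travel": [0,0,0],"twist": [0,0,0],"gripper": 0.52},
    {"travel": [0,0,-15],"twist": [0,0,0],"gripper": 0.52},
    {"travel": [0,0,-45],"twist": [0,0,0],"gripper": 0.52},
    {"travel": [0,0,-85],"twist": [0,0,0],"gripper": 0.6},
    {"travel": [0,0,-130],"twist": [0,0,0],"gripper": 1},
    {"travel": [0,0,-172],"twist": [0,0,0],"gripper": 1},
    {"travel": [0,0,-172],"twist": [0,0,0],"gripper": 1},
    {"travel": [0,0,-172],"twist": [0,0,0],"gripper": 1},
    {"travel": [0,0,-172],"twist": [0,0,0],"gripper": 1},
    {"travel": [0,0,-172],"twist": [0,0,0],"gripper": 1}
  ]
}}

```text
time_s: 24.65
eef_pos: [0.5301, 0.3761, 0.2007]
eef_rot: [3.131, 0.243, -0.003]
contact_force: [0.0, -0.0, 0.5]
width: 0.0853
gripper_force: 0.0
```

Run:
```python
from h import *
look('w12',532,376,'stem')
p,d=read_camera('side');cv2.imwrite('pics/side1.png',p[:,:,::-1]);ws=cloud(d,camera_info('side'))
p2,d2=read_camera('scene');cv2.imwrite('pics/scene1.png',p2[:,:,::-1]);wc=cloud(d2,camera_info('scene'))
for n,x,y in((60,541,-372),(100,684,-144.5),(120,684,124.5),(80,532,376)):
    for w,q in((ws,p),(wc,p2)):
        m=(abs(w[...,0]*1e3-x)<105)&(abs(w[...,1]*1e3-y)<45)&(w[...,2]>.033)&(w[...,2]<.08)&(q.max(2)<100)
        k,lab,st,_=cv2.connectedComponentsWithStats(m.astype(np.uint8));P=w[lab==1+st[1:,4].argmax()]
        print(n,len(P),[np.round(v,1) for v in cv2.minAreaRect((P[:,:2]*1e3).astype(np.float32))],'ztop',np.round(np.percentile(P[:,2],[90,97])*1e3,1))
```

```text
blob px [275 121  95 160] 9444 c [531.2 376.7] size [157.   84.4] a 8.7 z [18. 30. 55.]
blob px [307 240  30  27] 642 c [486.9 370.3] size [13.6 28. ] a 6.3 z [18. 29. 54.]
60 557 [array([ 540.8, -368.4]), array([100.8,  47.5]), np.float64(9.0)] ztop [56.5 58. ]
60 405 [array([ 542.1, -370.3]), array([101.2,  47.6]), np.float64(8.8)] ztop [57.6 59. ]
100 656 [array([ 666.8, -149. ]), array([110.8,  48.5]), np.float64(5.6)] ztop [55.9 57.5]
100 763 [array([ 684.8, -145.4]), array([142. ,  48.9]), np.float64(8.2)] ztop [57.1 58.8]
120 274 [array([617.5, 129.4]), array([27.9, 39.8]), np.float64(30.4)] ztop [57.2 58.6]
120 1172 [array([685.1, 123.4]), array([ 47.9, 162.7]), np.float64(85.6)] ztop [57.3 58.9]
80 1961 [array([533.1, 376.8]), array([123.3,  45.6]), np.float64(7.9)] ztop [57.3 58.4]
80 1099 [array([534.8, 375.4]), array([124.7,  45.7]), np.float64(10.3)] ztop [57.6 58.8]
```

View pics/w12.png

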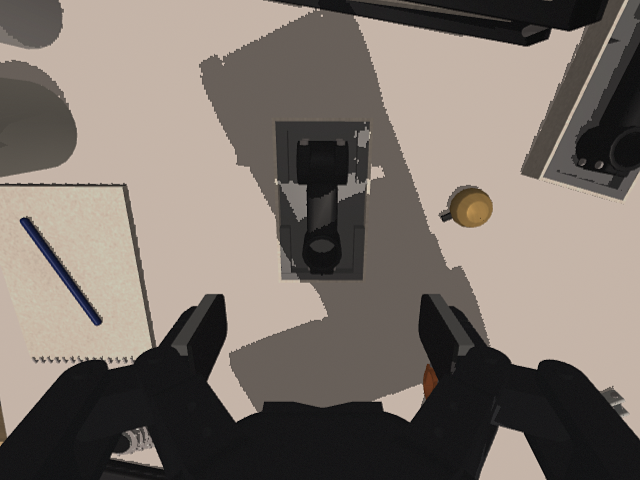

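View pics/side1.png

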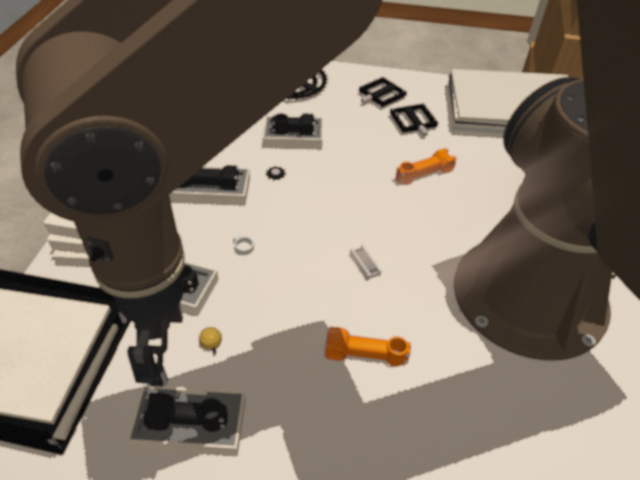

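All four stems lie in their recesses with tops at about 58 mm, matching 18+40. In the side view the bell (210,338), clamp (243,243) and both orange stems are where they were.

```bash
python3 -c "
from cell import *
print(finish_job())"
```

```text
the job is handed in; nothing more can be done
None
```

All four stems lie flat and fully down in their own boxes, the bell, seat clamp and orange look-alikes were left where they lay, and the job was handed in at about 25 s; the hand-in returned no verdict.

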